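# Set the tile against the fence and hold it flush with the spacer

## Robot

A 6-joint arm with a two-finger parallel gripper is mounted at the origin on a cart in front of the work surface, level with it; the furniture and walls round the work are solid. World frame = base frame: x ahead of the robot, y to its left, z up, the work surface at z = 0. Lengths are in m, angles in rad, forces in N, time in s.
With the tool pointing down it reaches from about 0.35 to 0.775 m from the base axis. Payload 7.3 kg.
Tool frame: the origin (TCP) lies at the centre of the arm's flange, where the gripper is bolted on; the fingertips stand 178 mm ahead of it and the grasp point (between the pads) lies 159 mm ahead of it; x points along the fingers, y is the direction in which the jaws open and shut, and the axes are right-handed (so a half turn about x gives the same grasp; the last joint's range is limited). The gripper opens to 92 mm and grips with 3 to 60 N. Pads are 19 mm wide; open, the fingers measure 130 mm over their backs; the gripper's body (75 mm by 190 mm) begins 47 mm behind the grasp point.
Start: joints at [1.086, 0.342, 1.524, -0, 1.275, -0.146], TCP at [0.174, 0.495, 0.405] pointing down, gripper open.
Joint ranges: [-2.53, 2.53], [-0.77, 2.02], [0.04, 2.7], [-1, 4.14], [0.28, 2.66], [-3.11, 3.11]. Speed limits (rad/s): [2.57, 2.57, 3.14, 3.14, 3.14, 3.14].

## Interface

Orientations are given as [roll, pitch, yaw] about the fixed x, y, z axes, in that order (R = Rz(yaw) Ry(pitch) Rx(roll)).
In Python, from cell import readout, cams, workorder gives the robot as it stands.
- The arm moves only by the shell command python3 -m inch 'ROWS' [FORCE]. ROWS is text: rows parted by semicolons, each of 5 numbers parted by spaces: the shift along the world's x, y, z in mm, then the turn about the world's z in rad, then the opening, from 0 (shut) to 1 (fully open). A call has 1 to 8 rows; each row shifts and turns the commanded pose from where the row before left it; what a row does not reach is not made up. A row lasts 1/12 s, in which the tool goes at most 41.7 mm and 7.16 degrees, less where a joint would pass 70% of its speed; a pose out of reach is approached as far as the arm can. A call is refused whole if a number of a shift passes 41.7 or a number of a turn 0.125, either way. A call with a gripper value outside its range is refused whole. The fingers move at their own pace and stop on an object; FORCE is the grip in N (left out, the last holds). Time passes only in rows, so rows that do not move let the fingers close. It gives the time, the measured TCP pose, the force and the opening at its end, in the units of the state.
- readout.observe(): the state, without advancing time (a new reading comes with each control period).
- cams.read_camera(name): name is "side" or "top"; returns a dict with "color" (480x640x3 uint8, red, green, blue), "fx", "fy", "cx", "cy" (pixels), "world_to_cam" (4x4, takes a point from world to camera coordinates). Camera axes: x right, y down, z forward; pixel columns grow to the right and rows downward; lengths in m; the calibration is good to about 2 mm. A picture is of the moment at which its call begins. There is no depth.
- workorder.hand_in(): hands the job in, once; it reports no verdict.
The state is a dict: "time": time; "qpos": joint angles; "qvel": joint speeds; "joint_efforts": joint torques, N m; "tool_pos": TCP position; "tool_rot": TCP orientation; "contact_force": force on the tool from outside, world axes, zero at the start; "torque": the same for the moment, N m; "opening": finger opening in m.
Only numpy, scipy, OpenCV 4.12 (cv2) and the standard library are available. Lean on these libraries where they do the work, as an engineer would, in place of code of your own. Each camera call takes 0.05 s, during which the arm holds its last target.

## Task

Pick up the aluminium tile, turn it about a quarter turn so that a long face meets the fence of the bonding fixture, lay it flat in the bed between the end cheeks and let it go. Then take the steel spacer and slide it upright down to the bed between the tile and the front stops, at the one stop where the gap is wide enough for it, and push it towards the fence (about 10 N) so that it presses the tile flush along the fence. Finish while still gripping the spacer and pushing; leave the stud, the tray of inserts and the bottle near the work where they are.

Things in the scene. Friction and masses are not known exactly. Their poses are not given: they have to be found in the camera images.
- fixture: grey base plate 160 (x) x 180 (y) x 10 mm, fixed to the table; origin: centre of its underside. Its top is the bed, 10 mm up. Own x points from the two front stops to the fence, y along the fence. Dark end cheeks, 14 mm high over the bed, inner faces at own y = +-62 mm (x from -11 to +45). The tile lying flush has its origin at own x = +17, y = 0 (7 mm play to each cheek), z = 10 mm
- fence: steel bar, 14 x 144 mm, 24 mm high over the bed, part of the fixture; origin on its inner face (the one towards the stops, at the fixture's own x = +45 mm), in the middle of its length, at bed height. Axes as the fixture's
- stop_thin: dark block fixed on the bed, 25 (x) x 44 (y) x 20 mm high; origin on its lower edge away from the fence, mid width, bed height, at the fixture's own x = -60, y = +30 or -30 mm (the other stop opposite). Axes as the fixture's; its face to the fence is at own x = +25 mm. Gap from it to the flush tile: 24 mm, wide enough for the spacer
- stop_thick: like stop_thin, but 39 mm long in x: the gap between it and a flush tile is only 10 mm, too narrow for the spacer. Rigidly fixed, origin again on the edge away from the fence
- tile: aluminium tile, 56 (own x) x 110 (own y) x 20 mm, 0.3 kg (varies), grip lug in the middle of its top: 32 (x) x 14 (y) mm, from 20 to 50 mm over the underside; pinch it across the 14 mm. Origin: centre of the underside. Long faces at own x = +28 and -28 mm; either may meet the fence. Starts on the table beside the fixture, its long axis roughly across the fence
- spacer: steel spacer standing on the table, 16 (own x) x 34 (own y) x 60 mm high, 0.13 kg (varies); origin: centre of the underside. From 26 mm up it is a grip tab 13 (x) x 34 (y) mm; pinch it across the 34 mm. Its toe (lowest 3 mm) is stepped in to 12 mm in x. Own x goes across the gap, either way round. Starts on the other side of the fixture from the tile
- stud_21: closed road stud, round, 128 mm wide, 47 mm high, bystander; origin at the centre of its underside
- insert_tray: small black tray of brass inserts, 62 x 90 x 22 mm, bystander; origin at the centre of its underside
- thread_lock: dosing bottle, 33 mm wide, 88 mm high, bystander; origin at the centre of its underside
There are look-alikes about, which are no part of the job. What is shaped like the spacer but blue is not meant. Several things look just like the tile: the one meant starts nearest to the robot's base.

How it is judged:
By the outcome, as a careful person would: the job done as asked, in the order asked, and still so for the second after the job is handed in, while the arm keeps its last pose, push and grip.
It also fails if it takes over 72 s, if anything falls off the work surface, if the arm or the gripper's body presses on something with over 40 N, if the wrist force passes 120 N, or if a joint passes its speed limit or range.

## Working session

There is one attempt and no reset: what is moved stays moved. The work goes in short steps, Python scripts to look and compute and a shell command to move; the robot and the scene stay as the last step left them, time stands still between calls to the robot, and variables do not carry over. Pictures are saved under pics/ and viewed, and the job is handed in when it is done.

```bash
ls; mkdir -p pics
python3 - <<'E'
from cell import readout, cams, workorder
import cv2,json
print(readout.observe())
for n in("top","side"):
    c=cams.read_camera(n)
    print(n,c["fx"],c["fy"],c["cx"],c["cy"],c["world_to_cam"])
    cv2.imwrite(f"pics/{n}0.png",c["color"][:,:,::-1])
E
```

```text
pics
{'time': 0.0, 'qpos': array([ 1.08599655e+00,  3.42722284e-01,  1.52499602e+00,  3.63045515e-06,
        1.27534983e+00, -1.45983547e-01]), 'qvel': array([ 0.00022525, -0.00035098,  0.00137919,  0.0005243 , -0.00268482,
       -0.00155183]), 'joint_efforts': array([-3.04554296e-04, -4.31236446e+01, -2.44223696e+01,  7.18862540e-02,
        5.56028215e-02, -1.12452753e-04]), 'tool_pos': array([0.17440741, 0.49505403, 0.4040523 ]), 'tool_rot': array([-1.71913273,  1.56932085, -2.05795002]), 'contact_force': array([ 0.73351484, -0.99540669, -0.01830457]), 'torque': array([-0.00972375,  0.01652405,  0.03298385]), 'opening': 0.09167628849367476}
top 531.7139644159796 531.7139644159796 327.8615905402176 240.70348749234236 [[-0.00953973 -0.99987858  0.01232145 -0.07220263]
 [-0.99371739  0.0081054  -0.11162459  0.52352005]
 [ 0.11151117 -0.01330891 -0.99367406  1.21242175]
 [ 0.          0.          0.          1.        ]]
side 624.0426315087636 624.0426315087636 324.45297193321494 229.97906564514372 [[-0.20270297  0.97912277  0.015169    0.16846361]
 [ 0.43968948  0.10484615 -0.89200922 -0.19865478]
 [-0.87497695 -0.17414327 -0.45176261  1.99248525]
 [ 0.          0.          0.          1.        ]]
```

View pics/top0.png

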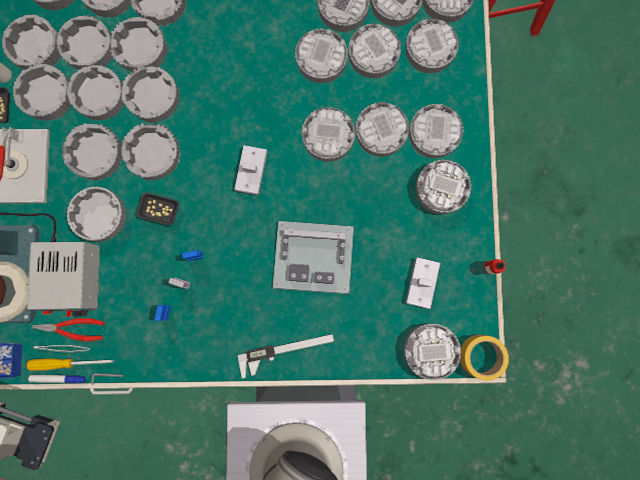

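View pics/side0.png

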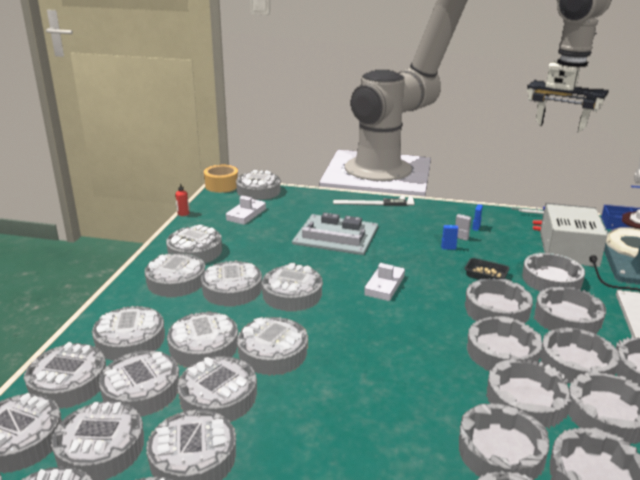

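Pictures: the fixture is at top pixel (314,257), with its fence on the far side and its stops towards the robot. 

Tile candidates are (423,283) and (250,170); (423,283) is nearer the base. 

Spacer candidates are grey (179,283), blue (191,256) and blue (160,312); I choose the grey one. 

Bystanders are the studs at (432,350) and (443,186), the bottle at (493,267) and the tray at (158,209).

Next I crop these close up.

```bash
cat > h.py <<'E'
import numpy as np,cv2
from cell import readout,cams,workorder
def grab(n,save=None):
    c=cams.read_camera(n)
    if save: cv2.imwrite(save,c["color"][:,:,::-1])
    return c
def ray(c,uv):
    T=c["world_to_cam"];R=T[:3,:3];o=-R.T@T[:3,3]
    d=R.T@np.array([(uv[0]-c["cx"])/c["fx"],(uv[1]-c["cy"])/c["fy"],1]);return o,d
def onz(c,uv,z):
    o,d=ray(c,uv);return o+d*(z-o[2])/d[2]
def proj(c,p):
    q=c["world_to_cam"]@np.append(p,1);return np.array([c["fx"]*q[0]/q[2]+c["cx"],c["fy"]*q[1]/q[2]+c["cy"]])
def crop(c,x,y,w,h,k,f):
    im=c["color"][y:y+h,x:x+w,::-1];cv2.imwrite(f,cv2.resize(im,None,fx=k,fy=k,interpolation=cv2.INTER_CUBIC))
def st():
    s=readout.observe()
    from scipy.spatial.transform import Rotation as R
    M=R.from_euler('xyz',s["tool_rot"]).as_matrix()
    print("t%.2f"%s["time"],"pos",np.round(s["tool_pos"]*1e3,1),"jaw yaw",round(float(np.arctan2(M[1,1],M[0,1])),3),"xax",M[:,0].round(3),"F",s["contact_force"].round(1),"op",round(s["opening"]*1e3,1),"q",s["qpos"].round(2))
E
python3 - <<'E'
from h import *
c=grab("top")
crop(c,260,205,190,115,4,"pics/c1.png"); crop(c,130,230,100,75,8,"pics/c2.png")
for n,uv,z in [("tile",(423,283),.02),("tile2",(250,170),.02),("sp",(179,283),.06),("fix",(314,257),.01),("tray",(158,209),.02),("studA",(432,350),.047),("studB",(443,186),.047),("bottle",(493,267),.08)]:
    p=onz(c,uv,z);print(n,p.round(3),np.hypot(p[0],p[1]).round(3))
st()
E
```

```text
tile [ 0.423 -0.299  0.02 ] 0.517
tile2 [0.695 0.107 0.02 ] 0.703
sp [0.426 0.26  0.06 ] 0.499
fix [ 0.487 -0.044  0.01 ] 0.489
tray [0.603 0.323 0.02 ] 0.684
studA [ 0.271 -0.309  0.047] 0.411
studB [ 0.647 -0.347  0.047] 0.734
bottle [ 0.455 -0.445  0.08 ] 0.636
t0.15 pos [174.4 495.1 404.2] jaw yaw 1.232 xax [-0.001 -0.001 -1.   ] F [ 0.5 -0.4 -0.9] op 91.6 q [ 1.09  0.34  1.52 -0.    1.28 -0.15]
```

View pics/c1.png

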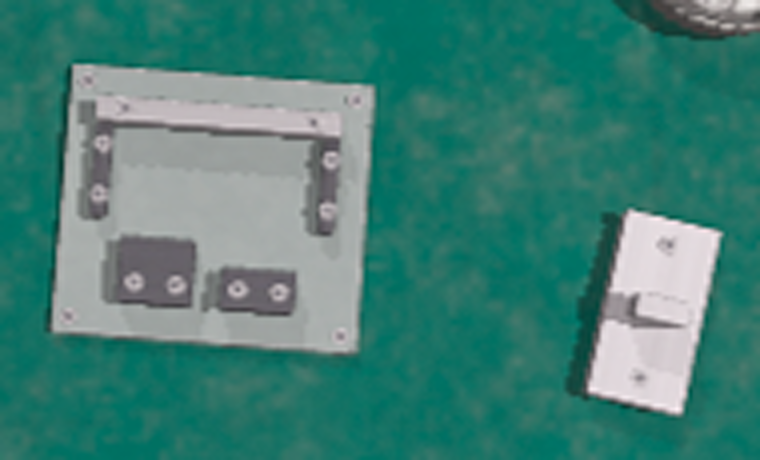

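View pics/c2.png

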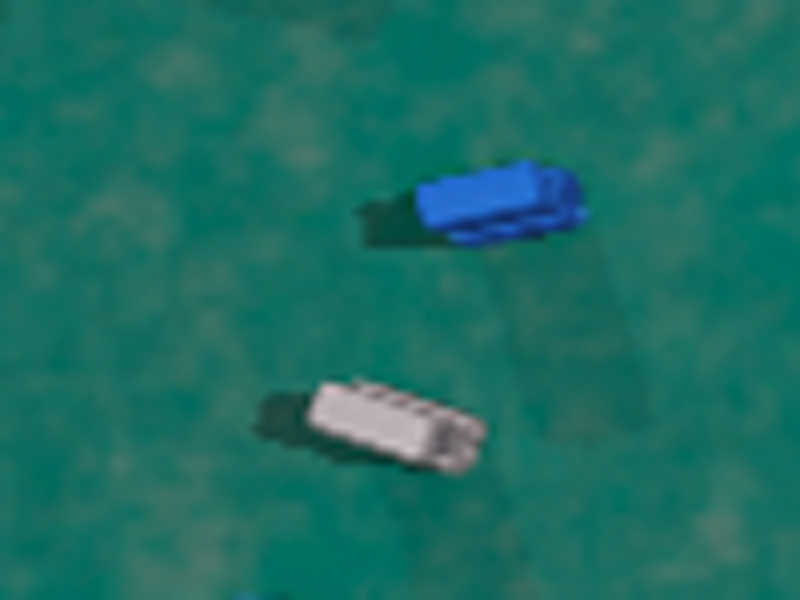

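```bash
cat > m.py <<'E'
from h import *
def mask_at(c,uv,kind="obj"):
    hsv=cv2.cvtColor(c["color"],cv2.COLOR_RGB2HSV)
    m=(hsv[...,1]<80).astype(np.uint8)*255
    return m
def blob(m,uv):
    n,l,s,ce=cv2.connectedComponentsWithStats(m)
    k=l[int(uv[1]),int(uv[0])];return (l==k).astype(np.uint8)*255 if k else None
def rect(c,m,z):
    ct=max(cv2.findContours(m,cv2.RETR_EXTERNAL,cv2.CHAIN_APPROX_NONE)[0],key=cv2.contourArea)[:,0]
    P=np.array([onz(c,p,z)[:2]*1e3 for p in ct.astype(float)],np.float32)
    r=cv2.minAreaRect(P);b=cv2.boxPoints(r);return r,b
E
python3 - <<'E'
from m import *
c=grab("top");m=mask_at(c,0)
cv2.imwrite("pics/m1.png",cv2.resize(m[205:320,130:450],None,fx=2.4,fy=2.4))
for n,uv,z in [("fix",(314,254),.01),("tile",(423,270),.02)]:
    b=blob(m,uv)
    if b is None: print(n,"none");continue
    r,bx=rect(c,b,z);print(n,r);print(bx.round(1))
E
```

```text
fix ((487.2962951660156, -41.64794921875), (181.61595153808594, 160.86355590820312), 85.16798400878906)
[[ 399.5 -125.4]
 [ 559.8 -138.9]
 [ 575.1   42.1]
 [ 414.8   55.6]]
tile ((423.6356201171875, -297.68157958984375), (60.90876388549805, 112.48463439941406), 75.666015625)
[[ 361.6 -313.3]
 [ 470.6 -341.1]
 [ 485.7 -282.1]
 [ 376.7 -254.3]]
```

View pics/m1.png

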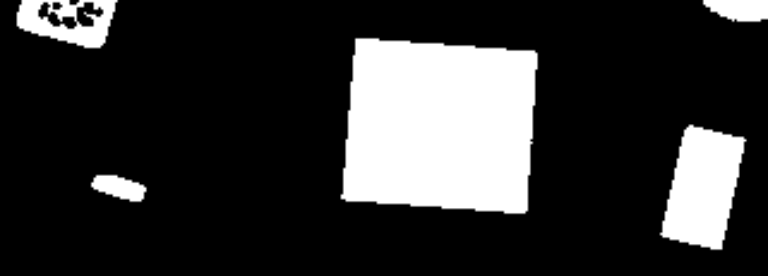

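Run:
```python
from m import *
c=grab("top");crop(c,395,245,60,75,10,"pics/c3.png")
crop(c,160,270,40,25,20,"pics/c4.png")
g=cv2.cvtColor(c["color"],cv2.COLOR_RGB2GRAY)
m=((mask_at(c,0)>0)&(g>165)).astype(np.uint8)*255
b=blob(m,(423,270));r,bx=rect(c,b,.02);print(r,bx.round(1))
for uv in [(179,280),(176,282)]:
    b=blob(m,uv)
    if b is not None: r,bx=rect(c,b,.06);print(r,bx.round(1))
```

```text
((424.22802734375, -298.98345947265625), (56.251216888427734, 108.95386505126953), 75.92256927490234) [[ 364.5 -313. ]
 [ 470.2 -339.5]
 [ 483.9 -285. ]
 [ 378.2 -258.5]]
((428.4676208496094, 266.76416015625), (30.773754119873047, 10.554085731506348), 71.19820404052734) [[418.5 253.9]
 [428.5 250.5]
 [438.4 279.6]
 [428.4 283. ]]
```

View pics/c3.png

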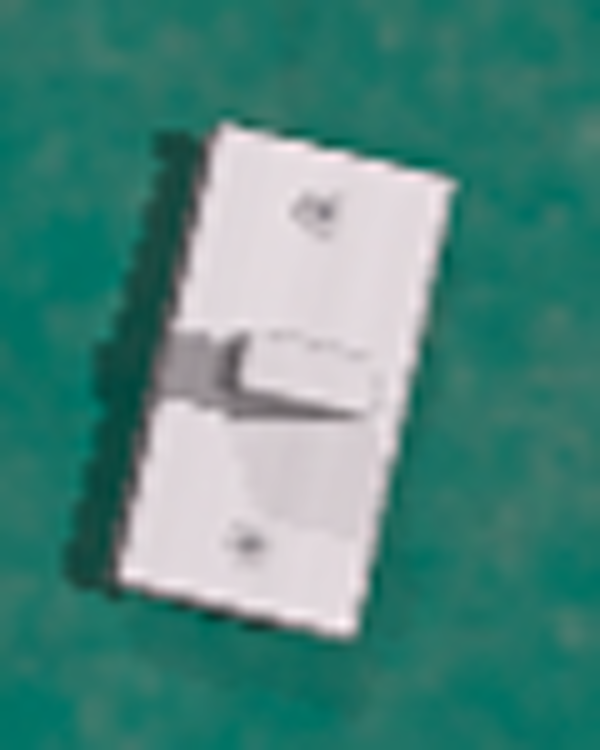

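View pics/c4.png

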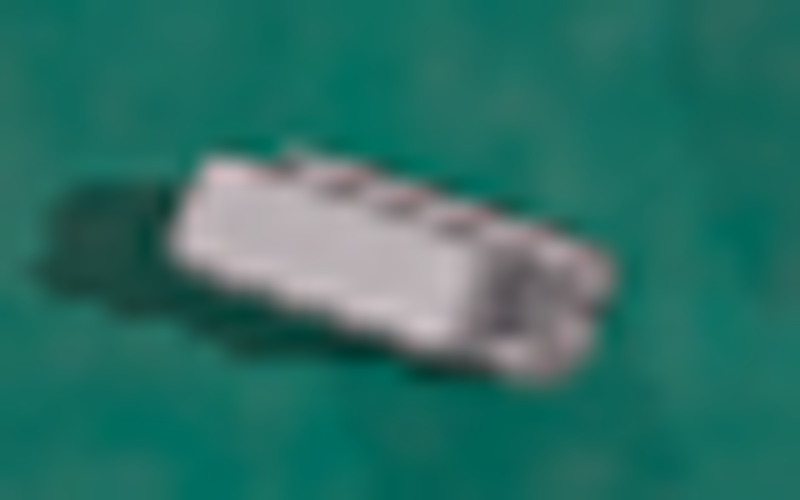

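```bash
python3 -m inch '20 -34 0 -0.12 1;20 -34 0 -0.12 1;20 -34 0 -0.12 1;20 -34 0 -0.12 1;20 -34 0 -0.12 1;20 -34 0 -0.12 1;20 -34 0 -0.12 1;20 -34 0 -0.12 1' && python3 -m inch '18 -35 0 -0.12 1;18 -35 0 -0.12 1;18 -35 0 -0.12 1;18 -35 0 -0.12 1;0 -35 0 0 1;0 -35 0 0 1;0 -35 0 0 1;0 -35 0 0 1';python3 -c "
from h import *
st()"
```

```text
time: 0.92
tool_pos: [0.3348, 0.2214, 0.4049]
tool_rot: [1.689, 1.57, 0.385]
contact_force: [1.0, 1.2, -0.6]
opening: 0.0919
time: 1.58
tool_pos: [0.4061, -0.0586, 0.4048]
tool_rot: [1.685, 1.571, -0.094]
contact_force: [0.5, -1.3, -0.8]
opening: 0.0919
t1.58 pos [406.1 -58.6 404.8] jaw yaw -0.208 xax [ 0. -0. -1.] F [ 0.5 -1.3 -0.8] op 91.9 q [-0.33  0.13  1.81  0.    1.2  -0.12]
```

```bash
python3 -m inch '3 -34 -18 -0.02 1;3 -34 -18 -0.02 1;3 -34 -18 0 1;3 -34 -18 0 1;3 -34 -18 0 1;3 -34 -18 0 1;0 -36 -30 0 1;0 0 0 0 1';python3 -c "
from h import *
st();c=grab('top');crop(c,370,230,120,120,5,'pics/c5.png');c=grab('side');crop(c,180,130,160,120,5,'pics/s5.png');st()
t=grab('top');print(onz(t,(425.8,281.5),.05))"
```

```text
time: 2.25
tool_pos: [0.4235, -0.2971, 0.2652]
tool_rot: [-1.85, 1.566, 2.611]
contact_force: [-0.4, 0.7, 0.5]
opening: 0.0915
t2.25 pos [ 423.5 -297.1  265.2] jaw yaw -0.252 xax [-0.004  0.003 -1.   ] F [-0.4  0.7  0.5] op 91.5 q [-0.76  0.49  1.73 -0.    0.93 -0.51]
t2.35 pos [ 424.  -293.6  268.6] jaw yaw -0.25 xax [-0.002  0.003 -1.   ] F [1.  0.3 0.4] op 91.7 q [-0.75  0.48  1.73  0.    0.94 -0.5 ]
[ 0.42502822 -0.29931035  0.05      ]
```

View pics/c5.png

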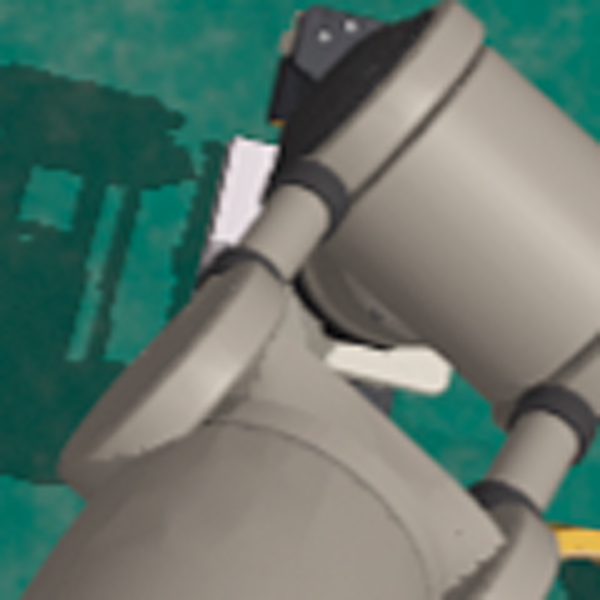

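View pics/s5.png

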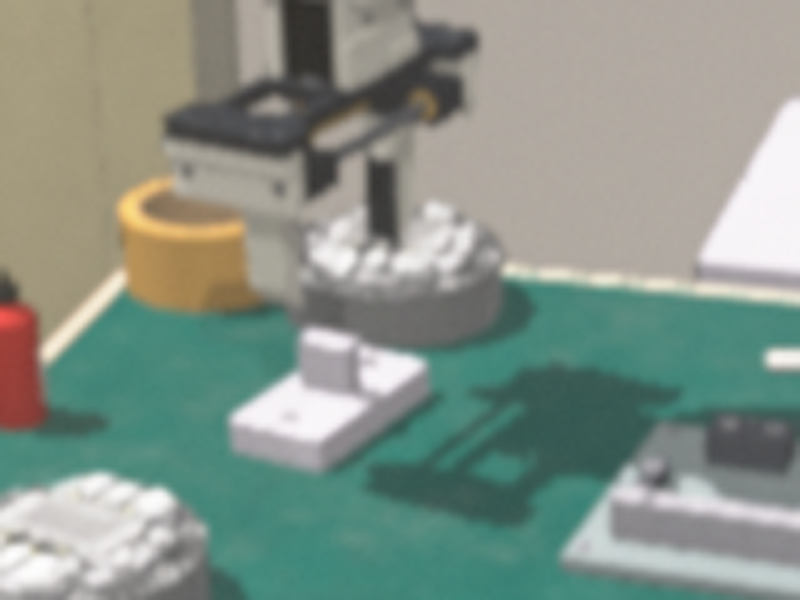

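The gripper is above the near tile with the lug under its jaws (side crop ~(330,360)), nothing in between. I go down and grip.

```bash
python3 -m inch '1 -5.5 -10 0 1;0 0 -16 0 1;0 0 -16 0 1;0 0 -14 0 1;0 0 -8 0 1;0 0 0 0 1;0 0 0 0 1' ;python3 -c "
from h import *
st()
c=grab('side');crop(c,180,130,160,120,5,'pics/s6.png')"
```

```text
time: 2.98
tool_pos: [0.4258, -0.2979, 0.2065]
tool_rot: [1.133, 1.57, -0.684]
contact_force: [-0.1, -0.2, -0.2]
opening: 0.0919
t2.98 pos [ 425.8 -297.9  206.5] jaw yaw -0.247 xax [ 0. -0. -1.] F [-0.1 -0.2 -0.2] op 91.9 q [-0.76  0.58  1.77  0.    0.79 -0.51]
```

View pics/s6.png

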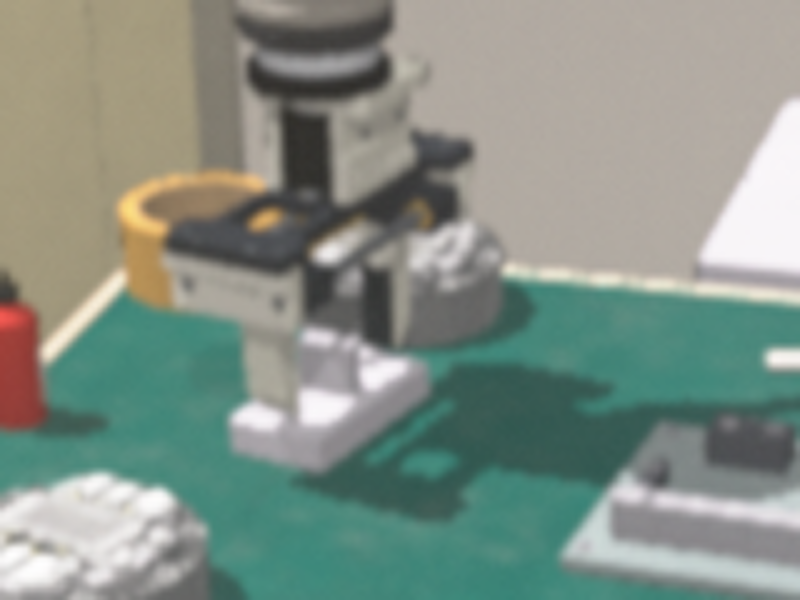

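```bash
python3 -m inch '0 -1 -4 0 1;0 0 0 0 0.1;0 0 0 0 0;0 0 0 0 0;0 0 0 0 0;0 0 0 0 0;0 0 0 0 0;0 0 0 0 0' 45 ;python3 -c "
from h import *
st()"
```

```text
time: 3.7
tool_pos: [0.4255, -0.2994, 0.2021]
tool_rot: [1.161, 1.571, -0.657]
contact_force: [-0.0, -0.4, 0.6]
opening: 0.0497
t3.70 pos [ 425.5 -299.4  202.1] jaw yaw -0.248 xax [ 0. -0. -1.] F [-0.  -0.4  0.6] op 49.7 q [-0.76  0.59  1.77  0.    0.78 -0.51]
```

```bash
python3 -m inch '0 0 0 0 0;0 0 0 0 0;0 0 0 0 0;0 0 0 0 0;0 0 0 0 0;0 0 0 0 0;0 0 0 0 0;0 0 0 0 0' 45 ;python3 -c "
from h import *
st()"
```

```text
time: 4.37
tool_pos: [0.4253, -0.2993, 0.2021]
tool_rot: [-1.859, 1.57, 2.605]
contact_force: [-2.2, 0.6, 1.5]
opening: 0.0139
t4.37 pos [ 425.3 -299.3  202.1] jaw yaw -0.248 xax [-0.  0. -1.] F [-2.2  0.6  1.5] op 13.9 q [-0.76  0.59  1.77 -0.    0.78 -0.51]
```

```bash
python3 -m inch '0 0 25 0 0;0 0 35 0 0;0 0 35 0 0;0 10 15 0.12 0;0 15 0 0.12 0;5 20 0 0.12 0;10 25 0 0.12 0;10 28 0 0.12 0' && python3 -m inch '10 30 0 0.12 0;10 30 0 0.12 0;10 30 0 0.12 0;10 28 0 0.12 0;10 20 0 0.12 0;0 12 0 0.12 0;0 8 0 0.12 0;0 0 0 0.12 0';python3 -c "
from h import *
st()"
```

```text
time: 5.03
tool_pos: [0.4504, -0.2009, 0.3118]
tool_rot: [3.039, 1.571, 1.825]
contact_force: [0.0, -0.8, -3.6]
opening: 0.0135
time: 5.7
tool_pos: [0.5003, -0.0414, 0.3114]
tool_rot: [2.706, 1.569, 2.455]
contact_force: [-0.8, -0.1, -3.0]
opening: 0.0136
t5.70 pos [500.3 -41.4 311.4] jaw yaw 1.32 xax [-0.001  0.001 -1.   ] F [-0.8 -0.1 -3. ] op 13.6 q [-0.24  0.4   1.72  0.    1.02 -1.56]
```

```bash
python3 -m inch '0 -1 -15 0.09 0;0 0 -15 0.08 0;0 0 -15 0 0;0 0 0 0 0;0 0 0 0 0';python3 -c "
from h import *
st();c=grab('side');crop(c,270,170,120,90,6,'pics/s7.png')
c=grab('top');crop(c,260,190,120,120,5,'pics/c7.png');st()"
```

```text
time: 6.12
tool_pos: [0.5002, -0.0442, 0.2663]
tool_rot: [2.92, 1.568, 2.831]
contact_force: [0.1, -0.1, -3.1]
opening: 0.0138
t6.12 pos [500.2 -44.2 266.3] jaw yaw 1.481 xax [-0.002  0.001 -1.   ] F [ 0.1 -0.1 -3.1] op 13.8 q [-0.24  0.46  1.77  0.    0.91 -1.72]
t6.22 pos [500.8 -44.4 267.7] jaw yaw 1.482 xax [ 0.001 -0.    -1.   ] F [-0.5 -0.8 -3.8] op 13.6 q [-0.24  0.46  1.77  0.    0.91 -1.72]
```

View pics/s7.png

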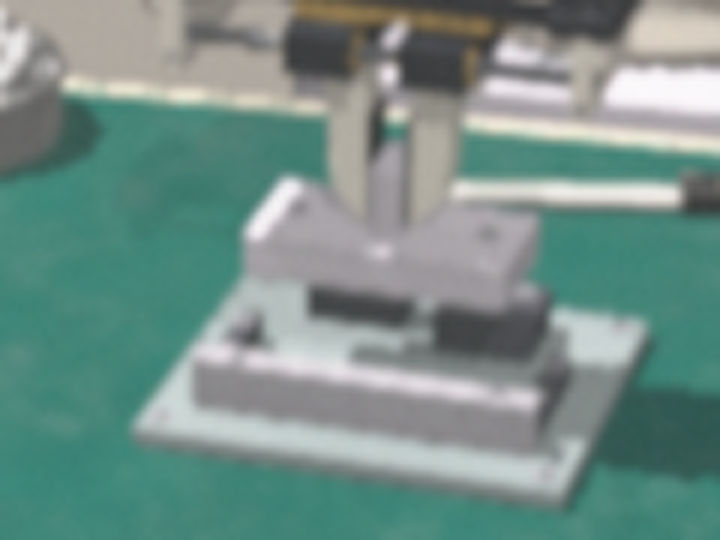

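View pics/c7.png

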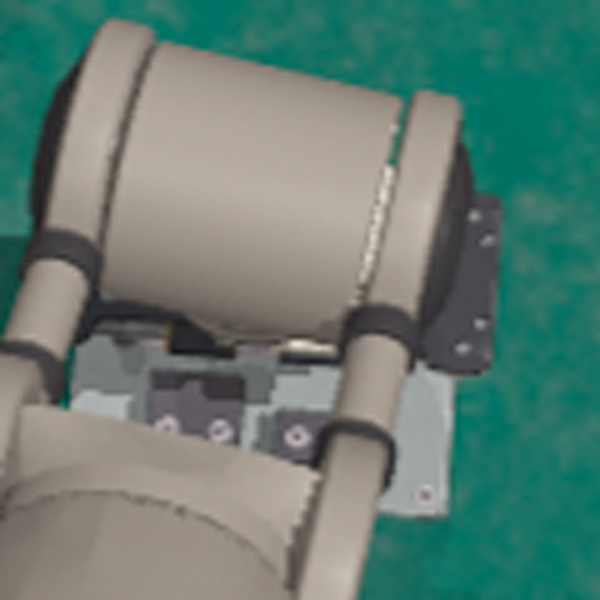

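Side view: the tile hangs parallel to the fence (side crop (390,260) vs fence (370,390)) and above the bed, so I lower it.

```bash
python3 -m inch '0 1.5 -15 0.005 0;0 0 -15 0 0;0 0 -12 0 0;0 0 -6 0 0;0 0 -3 0 0;0 0 -2 0 0;0 0 0 0 0;0 0 0 0 0';python3 -c "
from h import *
st()"
```

```text
time: 6.88
tool_pos: [0.5008, -0.0429, 0.2147]
tool_rot: [-0.072, 1.57, -0.156]
contact_force: [-0.2, 0.3, -3.0]
opening: 0.0138
t6.88 pos [500.8 -42.9 214.7] jaw yaw 1.487 xax [ 0.001 -0.    -1.   ] F [-0.2  0.3 -3. ] op 13.8 q [-0.24  0.54  1.81  0.    0.78 -1.73]
```

```bash
python3 -m inch '0 0 -1 0 0;0 0 -1 0 0;0 0 0 0 0;0 0 0 0 0';python3 -m inch '0 0 -0.5 0 0;0 0 -0.5 0 0;0 0 0 0 0;0 0 0 0 0'; python3 -c "
from h import *
st()"
```

```text
time: 7.22
tool_pos: [0.5005, -0.0428, 0.2122]
tool_rot: [0.422, 1.571, 0.339]
contact_force: [-0.1, -0.2, -3.5]
opening: 0.0137
time: 7.55
tool_pos: [0.5005, -0.0428, 0.212]
tool_rot: [-0.089, 1.57, -0.173]
contact_force: [-2.6, 0.4, 6.2]
opening: 0.0135
t7.55 pos [500.5 -42.8 212. ] jaw yaw 1.487 xax [ 0.001 -0.    -1.   ] F [-2.6  0.4  6.2] op 13.5 q [-0.24  0.55  1.82  0.    0.78 -1.73]
```

```bash
python3 -m inch '1 -0.1 0.3 0 0;1 -0.1 0 0 0;0 0 0 0 0;0 0 0 0 0';python3 -m inch '0.7 0 0 0 0;0.7 -0.1 0 0 0;0 0 0 0 0;0 0 0 0 0'; python3 -c "
from h import *
st()"
```

```text
time: 7.88
tool_pos: [0.5017, -0.0429, 0.212]
tool_rot: [3.09, 1.569, 3.006]
contact_force: [-6.6, 0.5, 7.1]
opening: 0.0136
time: 8.22
tool_pos: [0.5031, -0.043, 0.212]
tool_rot: [3.084, 1.569, 3.0]
contact_force: [-7.1, 0.5, 7.6]
opening: 0.0136
t8.22 pos [503.1 -43.  212. ] jaw yaw 1.487 xax [-0.002  0.    -1.   ] F [-7.1  0.5  7.6] op 13.6 q [-0.24  0.55  1.81 -0.    0.78 -1.72]
```

```bash
python3 -m inch '0.5 0 0.4 0 0;0.5 -0.1 0 0 0;0 0 0 0 0;0 0 0 0 0';python3 -m inch '0.5 0 0 0 0;0.5 -0.1 0 0 0;0 0 0 0 0;0 0 0 0 0'; python3 -c "
from h import *
st()"
```

```text
time: 8.55
tool_pos: [0.5043, -0.0431, 0.212]
tool_rot: [3.005, 1.569, 2.921]
contact_force: [-5.0, 0.4, 6.2]
opening: 0.0135
time: 8.88
tool_pos: [0.5047, -0.0432, 0.212]
tool_rot: [3.056, 1.567, 2.972]
contact_force: [-9.1, 0.2, 9.5]
opening: 0.014
t8.88 pos [504.7 -43.2 212. ] jaw yaw 1.487 xax [-0.004  0.001 -1.   ] F [-9.1  0.2  9.5] op 14.0 q [-0.24  0.55  1.8  -0.    0.79 -1.72]
```

```bash
python3 -m inch '0.5 0 0 0 0;0.5 -0.1 0 0 0;0 0 0 0 0;0 0 0 0 0'; python3 -c "
from h import *
st()"
```

```text
time: 9.22
tool_pos: [0.5051, -0.0432, 0.2121]
tool_rot: [3.073, 1.565, 2.989]
contact_force: [-12.5, -0.1, 11.7]
opening: 0.0138
t9.22 pos [505.1 -43.2 212.1] jaw yaw 1.487 xax [-0.006  0.001 -1.   ] F [-12.5  -0.1  11.7] op 13.8 q [-0.24  0.55  1.8  -0.    0.79 -1.72]
```

```bash
python3 -m inch '-0.7 0.1 0 0 0;0 0 0 0 0;0 0 0 0 0.2;0 0 0 0 0.5;0 0 0 0 0.6;0 0 0 0 0.6;0 0 0 0 0.6;0 0 0 0 0.6'; python3 -c "
from h import *
st()"
```

```text
time: 9.88
tool_pos: [0.5063, -0.0434, 0.2117]
tool_rot: [0.175, 1.57, 0.091]
contact_force: [-0.5, 0.5, 0.1]
opening: 0.0471
t9.88 pos [506.3 -43.4 211.7] jaw yaw 1.487 xax [ 0.  0. -1.] F [-0.5  0.5  0.1] op 47.1 q [-0.24  0.56  1.8   0.    0.79 -1.72]
```

```bash
python3 -m inch '0 0 20 0 0.6;0 0 35 0 0.8;0 0 35 0 1;0 10 20 0 1;-8 30 0 -0.04 1;-8 34 0 -0.04 1;-8 34 0 -0.04 1;-8 34 0 -0.04 1' && python3 -m inch '-8 34 0 -0.04 1;-8 34 0 -0.04 1;-10 34 0 0 1;-10 34 0 0 1;-10 24 0 0 1;0 0 0 0 1;0 0 0 0 1'; python3 -c "
from h import *
st();c=grab('top','pics/t8.png');crop(c,260,205,110,100,6,'pics/c8.png');c=grab('side');crop(c,280,180,120,90,6,'pics/s8.png');st()"
```

```text
time: 10.55
tool_pos: [0.4736, 0.0998, 0.322]
tool_rot: [0.52, 1.57, 0.273]
contact_force: [0.8, 1.0, 1.1]
opening: 0.0914
time: 11.13
tool_pos: [0.4276, 0.2596, 0.3217]
tool_rot: [-1.185, 1.571, -1.506]
contact_force: [-0.1, -0.1, -0.9]
opening: 0.0917
t11.13 pos [427.6 259.6 321.7] jaw yaw 1.25 xax [ 0. -0. -1.] F [-0.1 -0.1 -0.9] op 91.7 q [ 0.39  0.38  1.71 -0.    1.05 -0.86]
t11.23 pos [428.4 258.2 321.7] jaw yaw 1.247 xax [ 0. -0. -1.] F [ 0.4 -0.3  0.4] op 91.6 q [ 0.39  0.38  1.71 -0.    1.05 -0.86]
```

View pics/c8.png

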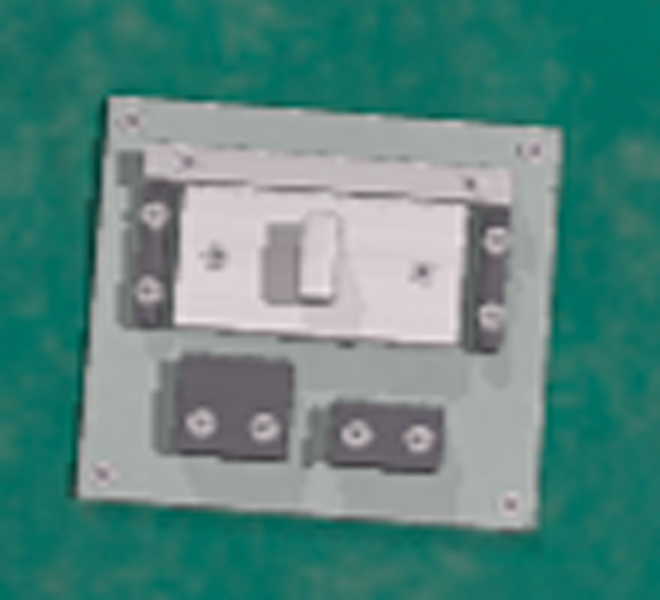

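View pics/s8.png

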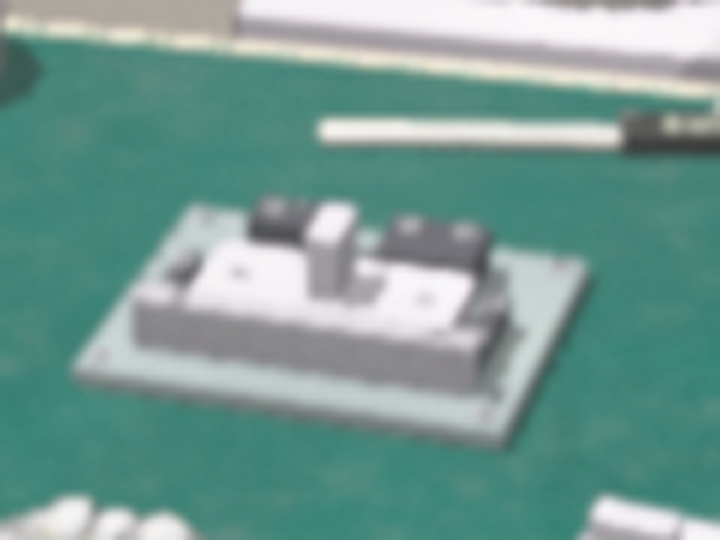

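Run:
```python
from h import *
c=grab("top")
print("sp",onz(c,(176.1,282.3),.06)*1e3)
P=lambda x,y,z:onz(c,(260+x/6,205+y/6),z)*1e3
o=np.array([487.3,-41.6]);a=-0.084;ex=np.array([np.cos(a),np.sin(a)]);ey=np.array([-ex[1],ex[0]])
own=lambda p:((p[:2]-o)@ex,(p[:2]-o)@ey)
for n,p in [("thin face L",P(328,400,.03)),("thin face R",P(446,408,.03)),("tile nearL",P(174,326,.03)),("tile nearR",P(466,348,.03)),("fence L",P(147,180,.034)),("fence R",P(510,202,.034)),("lug top",P(320,256,.06))]: print(n,p.round(1),np.round(own(p),1))
print("target",o-20*ex-30*ey, o-23*ex-30*ey)
```

```text
sp [428.0271297  266.12989524  60.        ]
thin face L [450.8 -45.5  30. ] [-36.  -7.]
thin face R [447.3 -91.1  30. ] [-35.7 -52.7]
tile nearL [480.   13.9  30. ] [-11.9  54.7]
tile nearR [470.5 -99.1  30. ] [-11.9 -58.7]
fence L [536.6  24.1  34. ] [43.6 69.6]
fence R [ 526.8 -116.8   34. ] [ 45.7 -71.6]
lug top [503.8 -43.2  60. ] [16.6 -0.2]
target [464.853481  -69.8161972] [461.86405877 -69.56449345]
```

The tile lies flat and flush between the cheeks, with a free gap at the thin stop (crop (387,375)). Next I go to the spacer.

```bash
python3 -m inch '0 8.5 -15 -0.004 1;0 0 -20 0 1;0 0 -20 0 1;0 0 -15 0 1;0 0 0 0 1;0 0 0 0 1' ; python3 -c "
from h import *
st();c=grab('side');crop(c,400,120,120,140,4,'pics/s9.png')"
```

```text
time: 11.78
tool_pos: [0.4286, 0.2662, 0.2515]
tool_rot: [-2.38, 1.569, -2.71]
contact_force: [0.2, -0.2, 0.2]
opening: 0.0913
t11.78 pos [428.6 266.2 251.5] jaw yaw 1.241 xax [-0.001 -0.001 -1.   ] F [ 0.2 -0.2  0.2] op 91.3 q [ 0.4   0.49  1.78 -0.    0.88 -0.84]
```

View pics/s9.png

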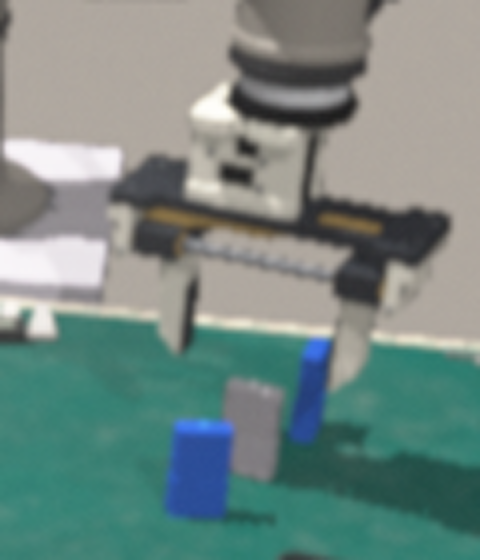

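The grey spacer is between the fingers (crop (255,430)); both blue ones are clear of the jaw line.

```bash
python3 -m inch '0 0 -15 0 1;0 0 -15 0 1;0 0 -10 0 1;0 0 -4 0 1;0 0 0 0 0.6;0 0 0 0 0.4;0 0 0 0 0;0 0 0 0 0' 30 && python3 -m inch '0 0 0 0 0;0 0 0 0 0;0 0 0 0 0;0 0 0 0 0;0 0 0 0 0;0 0 0 0 0;0 0 0 0 0;0 0 0 0 0' 55 ;python3 -c "
from h import *
st();c=grab('side');crop(c,400,120,120,140,4,'pics/s10.png')"
```

```text
time: 12.5
tool_pos: [0.4284, 0.2673, 0.2085]
tool_rot: [0.777, 1.569, 0.449]
contact_force: [0.1, 1.1, -0.0]
opening: 0.0697
time: 13.17
tool_pos: [0.4281, 0.2671, 0.2078]
tool_rot: [2.954, 1.571, 2.626]
contact_force: [-1.0, -0.6, 0.5]
opening: 0.0334
t13.17 pos [428.1 267.1 207.8] jaw yaw 1.243 xax [-0.  0. -1.] F [-1.  -0.6  0.5] op 33.4 q [ 0.41  0.56  1.81  0.    0.77 -0.84]
```

View pics/s10.png

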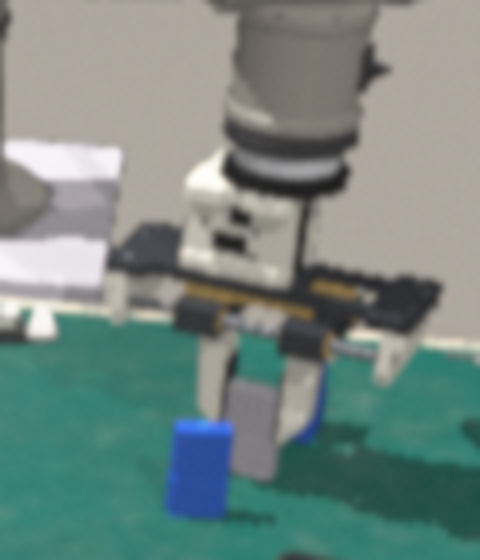

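Gripped at 33.4 mm opening. Lift and carry to the gap.

```bash
python3 -m inch '0 0 20 0 0;0 0 30 0 0;0 0 30 0 0;0 -10 20 0 0;2 -25 0 0.04 0;4 -32 0 0.04 0;4 -32 0 0.04 0;4 -32 0 0.04 0' && python3 -m inch '4 -32 0 0.04 0;4 -32 0 0.04 0;4 -32 0 0.004 0;4 -32 0 0 0;3 -32 0 0 0;0 -28 0 0 0;0 -12 0 0 0;0 0 0 0 0'; python3 -m inch '0 0 0 0 0;0 0 0 0 0'; python3 -c "
from h import *
st()"
```

```text
time: 13.88
tool_pos: [0.4419, 0.135, 0.3077]
tool_rot: [2.618, 1.571, 2.454]
contact_force: [-0.1, -0.1, -1.8]
opening: 0.0337
time: 14.55
tool_pos: [0.4612, -0.0663, 0.3075]
tool_rot: [-1.793, 1.57, -1.88]
contact_force: [-0.1, -0.2, -1.5]
opening: 0.0337
time: 14.72
tool_pos: [0.461, -0.0632, 0.3075]
tool_rot: [2.465, 1.57, 2.382]
contact_force: [0.1, 0.6, -1.1]
opening: 0.0332
t14.72 pos [461.  -63.2 307.5] jaw yaw 1.487 xax [-0.001  0.001 -1.   ] F [ 0.1  0.6 -1.1] op 33.2 q [-0.3   0.34  1.82  0.    0.98 -1.79]
```

```bash
python3 -m inch '0.5 -6.3 -10 0 0;0 0 -20 0 0;0 0 -18 0 0;0 0 -10 0 0;0 0 0 0 0;0 0 0 0 0'; python3 -c "
from h import *
st();c=grab('side');crop(c,280,170,120,90,6,'pics/s11.png');c=grab('top');crop(c,265,205,100,100,6,'pics/c11.png')"
```

```text
time: 15.22
tool_pos: [0.4617, -0.0692, 0.2496]
tool_rot: [2.746, 1.57, 2.664]
contact_force: [-0.0, -0.1, -1.8]
opening: 0.0336
t15.22 pos [461.7 -69.2 249.6] jaw yaw 1.489 xax [-0.001  0.001 -1.   ] F [-0.  -0.1 -1.8] op 33.6 q [-0.31  0.44  1.88  0.    0.82 -1.8 ]
```

View pics/s11.png

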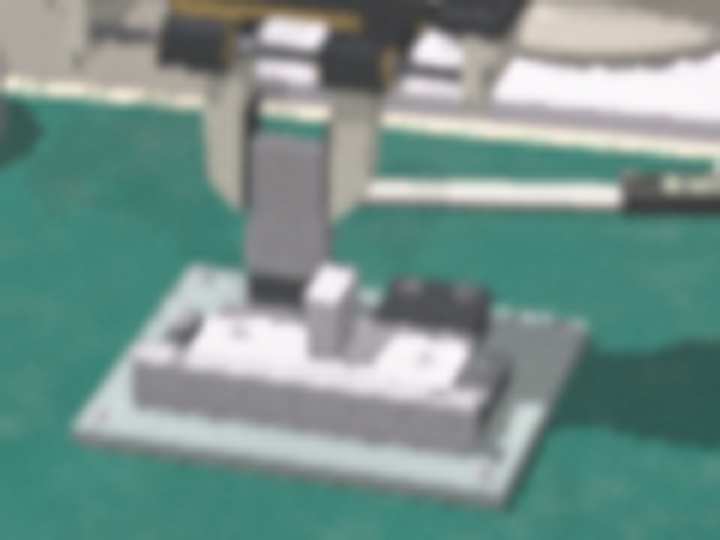

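View pics/c11.png

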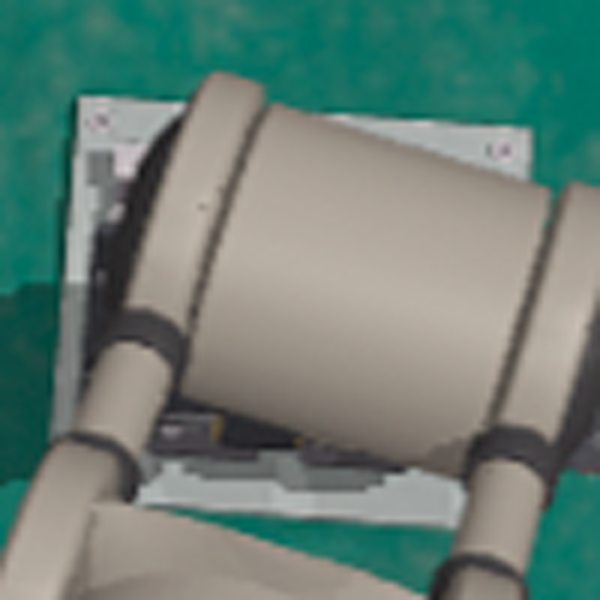

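Side view: the spacer hangs upright over the thin stop's gap, with the toe hidden behind the tile edge (crop (285,290)). I lower it slowly and watch the force.

```bash
python3 -m inch '0 0 -5 0 0;0 0 -5 0 0;0 0 -3 0 0;0 0 -3 0 0;0 0 0 0 0' && python3 -m inch '0 0 -3 0 0;0 0 -3 0 0;0 0 -3 0 0;0 0 -3 0 0;0 0 0 0 0;0 0 0 0 0'; python3 -c "
from h import *
st()"
```

```text
time: 15.73
tool_pos: [0.4615, -0.0701, 0.2331]
tool_rot: [2.846, 1.57, 2.762]
contact_force: [-0.0, -0.3, -2.5]
opening: 0.0331
time: 16.23
tool_pos: [0.4616, -0.0701, 0.2215]
tool_rot: [2.752, 1.57, 2.668]
contact_force: [-0.2, 0.2, -0.6]
opening: 0.0335
t16.23 pos [461.6 -70.1 221.5] jaw yaw 1.487 xax [-0.  0. -1.] F [-0.2  0.2 -0.6] op 33.5 q [-0.32  0.48  1.91  0.    0.75 -1.8 ]
```

```bash
python3 -m inch '0 0 -2 0 0;0 0 -1 0 0;0 0 0 0 0;0 0 0 0 0' && python3 -m inch '0 0 -1 0 0;0 0 0 0 0;0 0 0 0 0'; python3 -c "
from h import *
st()"
```

```text
time: 16.57
tool_pos: [0.4617, -0.0701, 0.2187]
tool_rot: [1.972, 1.571, 1.889]
contact_force: [1.1, 0.1, -0.7]
opening: 0.0337
time: 16.82
tool_pos: [0.4617, -0.0701, 0.2178]
tool_rot: [0.652, 1.571, 0.568]
contact_force: [1.2, 0.5, -1.5]
opening: 0.0334
t16.82 pos [461.7 -70.1 217.8] jaw yaw 1.487 xax [ 0.  0. -1.] F [ 1.2  0.5 -1.5] op 33.4 q [-0.32  0.49  1.91  0.    0.74 -1.8 ]
```

```bash
python3 -m inch '0 0 -0.5 0 0;0 0 0 0 0;0 0 0 0 0' ; python3 -m inch '0 0 -0.5 0 0;0 0 0 0 0;0 0 0 0 0'; python3 -c "
from h import *
st()"
```

```text
time: 17.07
tool_pos: [0.4617, -0.0701, 0.2177]
tool_rot: [-0.046, 1.57, -0.129]
contact_force: [-2.0, -0.0, 6.1]
opening: 0.0338
time: 17.32
tool_pos: [0.4617, -0.0701, 0.2177]
tool_rot: [-0.142, 1.57, -0.225]
contact_force: [-3.5, 1.7, 11.8]
opening: 0.0337
t17.32 pos [461.7 -70.1 217.7] jaw yaw 1.487 xax [ 0.001 -0.    -1.   ] F [-3.5  1.7 11.8] op 33.7 q [-0.32  0.49  1.91  0.    0.74 -1.8 ]
```

On the bed (z matches the expected height). I ease the downforce and push towards the fence.

```bash
python3 -m inch '0 0 0.7 0 0;1 -0.1 0 0 0;1 -0.1 0 0 0;0 0 0 0 0;0 0 0 0 0' 58; python3 -m inch '0.7 0 0 0 0;0.6 -0.1 0 0 0;0 0 0 0 0;0 0 0 0 0';python3 -c "
from h import *
st()"
```

```text
time: 17.73
tool_pos: [0.4632, -0.0703, 0.2177]
tool_rot: [3.0, 1.569, 2.916]
contact_force: [-4.8, -0.1, 8.7]
opening: 0.0332
time: 18.07
tool_pos: [0.4644, -0.0703, 0.2177]
tool_rot: [3.002, 1.569, 2.918]
contact_force: [-5.3, -0.2, 9.6]
opening: 0.0334
t18.07 pos [464.4 -70.3 217.7] jaw yaw 1.487 xax [-0.002  0.    -1.   ] F [-5.3 -0.2  9.6] op 33.4 q [-0.31  0.5   1.9  -0.    0.75 -1.8 ]
```

```bash
python3 -m inch '0.5 0 0.3 0 0;0.5 -0.1 0.2 0 0;0 0 0 0 0;0 0 0 0 0'; python3 -m inch '0.5 0 0 0 0;0.5 -0.1 0 0 0;0 0 0 0 0;0 0 0 0 0';python3 -c "
from h import *
st()"
```

```text
time: 18.4
tool_pos: [0.4655, -0.0704, 0.2178]
tool_rot: [2.95, 1.569, 2.866]
contact_force: [-5.3, 0.9, 3.3]
opening: 0.034
time: 18.73
tool_pos: [0.4659, -0.0705, 0.2177]
tool_rot: [3.01, 1.567, 2.926]
contact_force: [-8.8, -0.3, 7.5]
opening: 0.0337
t18.73 pos [465.9 -70.5 217.7] jaw yaw 1.487 xax [-0.004  0.001 -1.   ] F [-8.8 -0.3  7.5] op 33.7 q [-0.31  0.5   1.9  -0.    0.75 -1.8 ]
```

```bash
python3 -m inch '0.5 0 0.5 0 0;0.4 -0.1 0 0 0;0 0 0 0 0;0 0 0 0 0;0 0 0 0 0';python3 -c "
from h import *
st()"
```

```text
time: 19.15
tool_pos: [0.4663, -0.0705, 0.2178]
tool_rot: [3.017, 1.565, 2.933]
contact_force: [-9.9, -0.8, 4.1]
opening: 0.0337
t19.15 pos [466.3 -70.5 217.8] jaw yaw 1.487 xax [-0.006  0.001 -1.   ] F [-9.9 -0.8  4.1] op 33.7 q [-0.31  0.5   1.89 -0.    0.75 -1.8 ]
```

```bash
python3 -m inch '0.4 0 0.15 0 0;0 0 0 0 0;0 0 0 0 0;0 0 0 0 0;0 0 0 0 0;0 0 0 0 0';python3 -m inch '0 0 0 0 0;0 0 0 0 0;0 0 0 0 0;0 0 0 0 0;0 0 0 0 0;0 0 0 0 0';python3 -c "
from h import *
st();c=grab('side');crop(c,280,170,120,90,6,'pics/s12.png');c=grab('top');crop(c,265,205,100,100,6,'pics/c12.png');st()"
```

```text
time: 19.65
tool_pos: [0.4665, -0.0705, 0.2178]
tool_rot: [3.027, 1.564, 2.944]
contact_force: [-10.4, -1.3, 4.7]
opening: 0.0336
time: 20.15
tool_pos: [0.4665, -0.0706, 0.2178]
tool_rot: [3.028, 1.564, 2.944]
contact_force: [-10.1, -1.4, 4.9]
opening: 0.0335
t20.15 pos [466.5 -70.6 217.8] jaw yaw 1.487 xax [-0.007  0.001 -1.   ] F [-10.1  -1.4   4.9] op 33.5 q [-0.31  0.5   1.89 -0.    0.76 -1.8 ]
t20.25 pos [466.5 -70.5 217.8] jaw yaw 1.487 xax [-0.007  0.001 -1.   ] F [-9.7 -0.9  5.7] op 33.5 q [-0.31  0.5   1.89 -0.    0.76 -1.8 ]
```

View pics/s12.png

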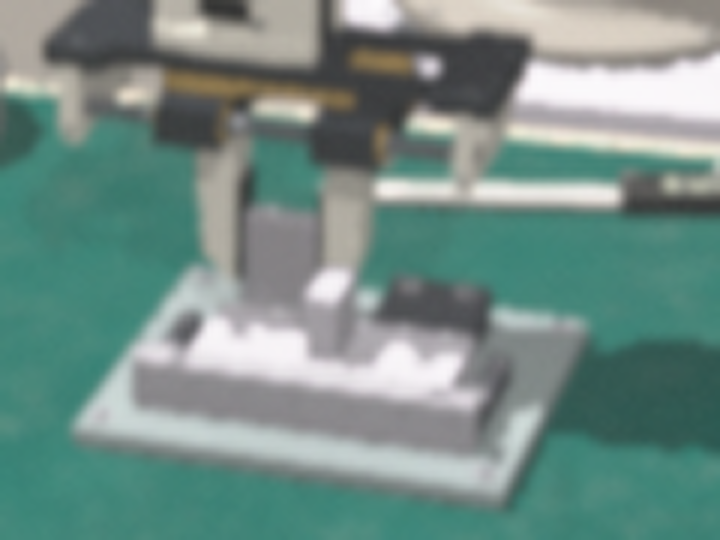

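View pics/c12.png

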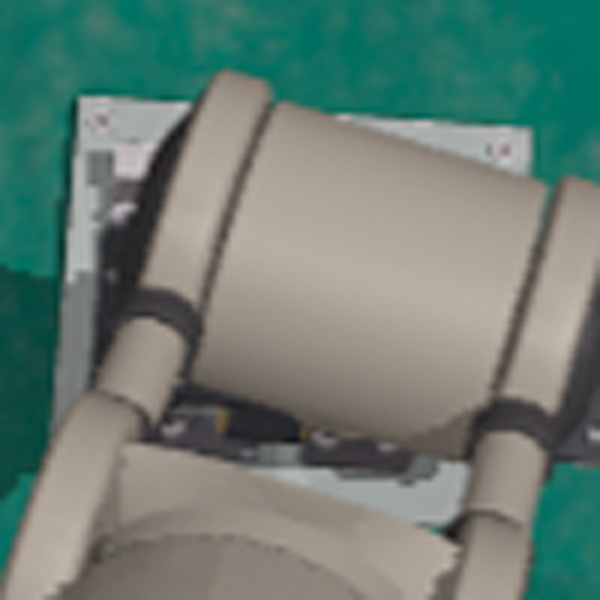

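```bash
python3 -m inch '0.3 0 0.25 0 0;0 0 0 0 0;0 0 0 0 0;0 0 0 0 0;0 0 0 0 0;0 0 0 0 0';python3 -c "
from h import *
st()
workorder.hand_in()
st()"
```

```text
time: 20.75
tool_pos: [0.4666, -0.0705, 0.2178]
tool_rot: [3.035, 1.563, 2.951]
contact_force: [-10.8, -1.6, 3.3]
opening: 0.0334
t20.75 pos [466.6 -70.5 217.8] jaw yaw 1.487 xax [-0.007  0.001 -1.   ] F [-10.8  -1.6   3.3] op 33.4 q [-0.31  0.5   1.89 -0.    0.76 -1.8 ]
the job is handed in; nothing more can be done
the job is handed in; nothing more can be done
```

The job is handed in at about 21 s, with the arm still gripping the spacer and pushing towards the fence.

**Tile:** I took the one nearest the base, turned it about 99°, laid it flat and slid it against the fence, then let it go. The top view after release showed it flat between the cheeks, about parallel to the fence. Its near edge measured within 1 mm of the flush position.

**Spacer:** The grey one is upright in the gap at the thin stop. Contact with the bed came at z = 217.7 mm, against 218 expected.

**Last checks:**
- **Push:** the wrist read 10.8 N against the fence and 3.3 N on the bed. Some of the push is probably friction under the spacer, so the tile may feel slightly less than 10 N.
- **Grip:** the opening was 33.4 mm on the 34 mm tab, and the tool was tilted about 0.4° by the push.
- **Flushness under the final push:** I could not see this directly, because the fence and the arm hide that edge. I infer it from the tool's x position, which is about 0.7 mm past the nominal flush contact; I put that down to flex and calibration.
- **Stud, tray and bottle:** I did not touch them, but I did not measure them again at the end.

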